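Stroke the organiser's lids shut

TASK

The parts organiser was left with its five lids standing open. Starting at its red end, run your fingertips along the row with a light touch, close over the top, so that the lids fold fully shut one after another, the one next to the red end first. Do not grasp, lift or shift the organiser, and leave the small things round it alone.

Things in the scene. Friction and masses are not known exactly. Their poses are not given: they have to be found in the camera images.
- organiser: Loose grey parts organiser, about 0.85 kg, 52 mm wide (its x), 216 long (y), 27 high (z up). Origin: centre of its underside. Along y: solid red ribbed thumb rest from -108 to -63 mm, five compartments 32 mm apart, solid grey end block from 97 to 108 mm. Each compartment has a clear lid in a blue frame, 48 wide, 29 long, 2.5 mm thick, hinged on its edge nearest the red end.
- row_start (a point): Centre of the flat top of the red thumb rest, 27 mm above the bench; axes as the organiser. Shut lids lie level with it
- row_end (a point): Centre of the top of the grey end block at the other end of the row, 27 mm above the bench, 188 mm from row_start; axes as the organiser. Moving from row_start towards it (+y) pushes the open lids shut
- lid1 (a joint): Angle of the first lid from the red end, rad: 0 shut (top at z = 27 mm), 1.57 upright (free edge 55 mm over the bench), 1.75 fully open. Hinge parallel to the organiser's x at its y = -61.5, z = 26 mm; lightly stiff: moves at well under 1 N at the free edge, stays where it is left
- lid2 (a joint): Angle of the second lid from the red end, rad: 0 shut (top at z = 27 mm), 1.57 upright (free edge 55 mm over the bench), 1.75 fully open. Hinge parallel to the organiser's x at its y = -29.5, z = 26 mm; lightly stiff: moves at well under 1 N at the free edge, stays where it is left
- lid3 (a joint): Angle of the third lid from the red end, rad: 0 shut (top at z = 27 mm), 1.57 upright (free edge 55 mm over the bench), 1.75 fully open. Hinge parallel to the organiser's x at its y = 2.5, z = 26 mm; lightly stiff: moves at well under 1 N at the free edge, stays where it is left
- lid4 (a joint): Angle of the fourth lid from the red end, rad: 0 shut (top at z = 27 mm), 1.57 upright (free edge 55 mm over the bench), 1.75 fully open. Hinge parallel to the organiser's x at its y = 34.5, z = 26 mm; lightly stiff: moves at well under 1 N at the free edge, stays where it is left
- lid5 (a joint): Angle of the fifth lid from the red end, rad: 0 shut (top at z = 27 mm), 1.57 upright (free edge 55 mm over the bench), 1.75 fully open. Hinge parallel to the organiser's x at its y = 66.5, z = 26 mm; lightly stiff: moves at well under 1 N at the free edge, stays where it is left
- glue_bottle: small white glue bottle with an orange label and a pointed tip, 31 mm across, 82 mm tall, standing. Origin: centre of its underside. Loose bystander, to be left alone
- relay: small black box-shaped relay, 22x28x24 mm. Origin: centre of its underside. Loose bystander, to be left alone
- capacitor_0: black upright round can capacitor, 18 mm across, 32 mm tall. Origin: centre of its underside. Loose bystander, to be left alone
- dish_a: small white dish with parts in it, 44 mm across, 16 mm tall. Origin: centre of its underside. Loose bystander, to be left alone

How it is judged:
By the outcome, as a careful person would: the job done as asked, in the order asked, and still so for the second after the job is handed in, with the robot touching nothing.
It also fails if it takes over 35 s, if anything falls off the work surface, if the arm or the gripper's body presses on something with over 40 N, if the wrist force passes 120 N, or if a joint passes its speed limit or range.

ROBOT

A 6-joint arm with a two-finger parallel gripper is mounted at the origin on a cart in front of the work surface, level with it; the furniture and walls round the work are solid. World frame = base frame: x ahead of the robot, y to its left, z up, the work surface at z = 0. Lengths are in m, angles in rad, forces in N, time in s.
With the tool pointing down it reaches from about 0.425 to 0.95 m from the base axis. Payload 3.5 kg.
Tool frame: the origin (TCP) lies on the centre line of the jaws, within the pads' length; the fingertips stand ahead of it and the grasp point (between the pads) lies 11 mm behind it (tips_ahead is the z of the fingertips in the tool frame, in m); z points along the fingers, y is the direction in which the jaws open and shut (so a half turn about z gives the same grasp; the last joint's range is limited). The gripper opens to 85 mm and grips with 20 to 120 N. Pads are 22 mm wide; open, the fingers measure 114 mm over their backs; the gripper's body (76 mm by 85 mm) begins 54 mm behind the grasp point. The pads swing forward as they close: fully open they stand 13 mm farther back than shut.
Start: joints at [-1.442, 0.286, 1.577, -0, 1.279, -0.15], TCP at [0.186, -0.649, 0.239] pointing down, gripper open.
Joint ranges: [-2.77, 2.77], [-0.9, 2.22], [0.21, 2.48], [-1.53, 4.67], [0.24, 2.81], [-2.84, 2.84]. Speed limits (rad/s): [2.79, 2.79, 3.14, 3.14, 3.14, 3.14].

INTERFACE

Orientations are given as a unit quaternion [x, y, z, w].
In Python, from plant import * gives the robot as it stands. The module is installed in compiled form; this text tells all that it offers.
- The arm moves only by the tool move_arm, never from a script. Its arguments are lists of equal length, an entry for each row: "linear": the shift along the world's x, y, z in m, a list of three; "twist": the turn, a rotation vector about the world's x, y, z in degrees, a list of three. A call has 1 to 20 rows; each row shifts and turns the pose as measured when the row begins; what a row does not reach is not made up. A row lasts 1/12 s, in which the tool goes at most 41.7 mm and 7.16 degrees, less where a joint would pass 70% of its speed; a pose out of reach is approached as far as the arm can. A call is refused whole if a number of a shift passes 0.0417 or a number of a turn 7.16, either way. A call with a gripper value outside its range is refused whole. "grip" is the opening, from 0 (shut) to 1 (fully open), set as the call begins (left out, the last holds). The fingers move at their own pace and stop on an object; "force" is the grip in N (left out, the last holds). Time passes only in rows, so rows that do not move let the fingers close. It gives the time, the measured TCP pose, the force and the opening at its end, in the units of the state.
- get_state(): the state, without advancing time (a new reading comes with each control period).
- read_camera(name): name is "scene" or "side" or "wrist"; returns a dict with "img" (400x640x3 uint8, blue, green, red), "depth" (400x640 float32, m along the optical axis (not along the pixel's ray), 0 where there is no reading), "fx", "fy", "cx", "cy" (pixels), "rvec" (rotation vector, rad) and "tvec" (3), from world to camera coordinates, as OpenCV has them. Camera axes: x right, y down, z forward; pixel columns grow to the right and rows downward; lengths in m; the calibration is good to about 2 mm. The wrist camera is an equidistant fisheye: a pixel r from the principal point sees the ray r / f radians off the axis. A picture is of the moment at which its call begins.
- sign_off(): hands the job in, once; it reports no verdict.
The state is a dict: "time": time; "qpos": joint angles; "dq": joint speeds; "joint_efforts": joint torques, N m; "eef_pos": TCP position; "tcp_rot": TCP orientation; "contact_force": force on the tool from outside, world axes, zero at the start; "wrist_torque": the same for the moment, N m; "opening": opening from 0.0 (shut) to 1.0 (fully open).
Only numpy, scipy, OpenCV 4.12 (cv2) and the standard library are available. Lean on these libraries where they do the work, as an engineer would, in place of code of your own. Each camera call takes 0.05 s, during which the arm holds its last target.

## Working session

There is one attempt and no reset: what is moved stays moved. The work goes in short steps, Python scripts to look and compute and a tool call to move; the robot and the scene stay as the last step left them, time stands still between calls to the robot, and variables do not carry over. Pictures are saved under pics/ and viewed, and the job is handed in when it is done.

Besides the shell and the picture viewer there is one more tool, called after "Emit:" as a command line: name --argument value ..., lists and objects as JSON in quotes. move_arm: Moves the arm, as the interface text tells. Its arguments: {"type":"object","properties":{"linear":{"type":"array","items":{"type":"array","items":{"type":"number"}}},"twist":{"type":"array","items":{"type":"array","items":{"type":"number"}}},"grip":{"type":"number"},"force":{"type":"number"}},"required":["linear","twist"]}

```bash
mkdir -p pics; python3 - <<'E'
from plant import *
import cv2
s=get_state();print({k:s[k] for k in s}); 
try: print(tips_ahead)
except Exception as e: print(e)
for n in("scene","side","wrist"):
    c=read_camera(n);cv2.imwrite(f"pics/{n}0.png",c["img"]);print(n,c["fx"],c["fy"],c["cx"],c["cy"],c["rvec"],c["tvec"])
E
```

```text
{'time': 0.0, 'qpos': array([-1.44196700e+00,  2.87187012e-01,  1.57817857e+00,  2.90348239e-05,
        1.27863911e+00, -1.49994613e-01]), 'dq': array([-2.22317557e-04,  4.53012935e-04,  9.31335386e-04, -1.34587134e-05,
        5.45899832e-04, -3.77348201e-04]), 'joint_efforts': array([-1.50521224e-03, -4.05985343e+01, -2.92625588e+01, -2.55983759e-04,
        5.77430968e-03,  5.73015939e-06]), 'eef_pos': array([ 0.18573136, -0.64827104,  0.2379321 ]), 'tcp_rot': array([ 9.90297744e-01,  1.38956555e-01,  2.66590364e-05, -1.20580470e-03]), 'contact_force': array([-0.83959714,  0.34089732, -0.24863699]), 'wrist_torque': array([ 0.00632538, -0.02384684,  0.013209  ]), 'opening': 1.0004510248143856}
0.008
scene 364.9841739275039 364.9841739275039 328.6187105626069 192.91998216378525 [ 1.99715402 -0.87267915  0.45069598] [-0.4202746   0.207875    0.65825504]
side 486.8098080541671 486.8098080541671 317.18413044132666 194.21595047241476 [ 0.09104308 -2.75323531  1.47627997] [0.49847086 0.14089866 0.73864805]
wrist 309.70691628693146 309.70691628693146 318.9361373050271 203.96105817413283 [-2.30268117  1.7342905   0.27486431] [-0.67369586 -0.03976079  0.37995941]
```

View pics/scene0.png

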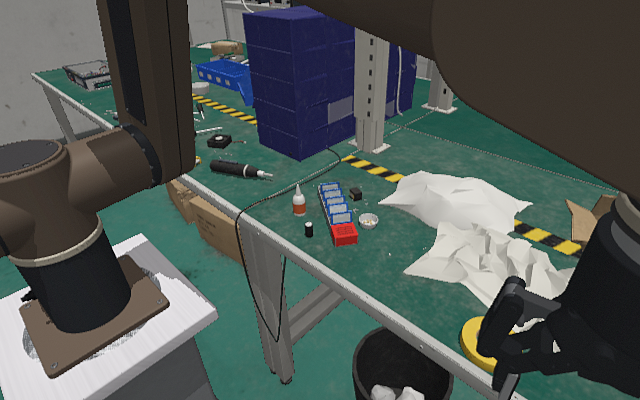

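View pics/side0.png

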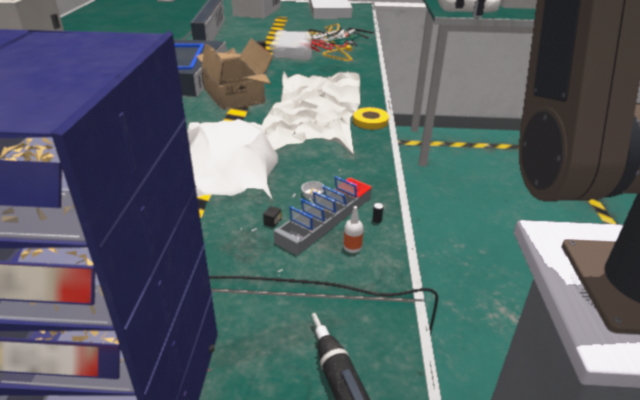

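View pics/wrist0.png

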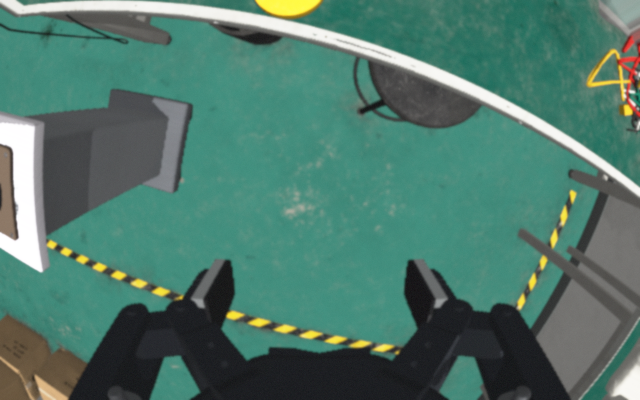

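The scene view shows the organiser at about (338,213), with its red end at (344,233). In the side view its red end is at (355,187) and its grey end at (288,235). I'll enlarge both.

```bash
python3 - <<'E'
import cv2
a=cv2.imread("pics/scene0.png")[170:260,270:390];cv2.imwrite("pics/sc1.png",cv2.resize(a,None,fx=6.5,fy=6.5,interpolation=cv2.INTER_CUBIC))
a=cv2.imread("pics/side0.png")[160:265,250:400];cv2.imwrite("pics/si1.png",cv2.resize(a,None,fx=5,fy=5,interpolation=cv2.INTER_CUBIC))
E
```

```text
(no output)
```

View pics/sc1.png

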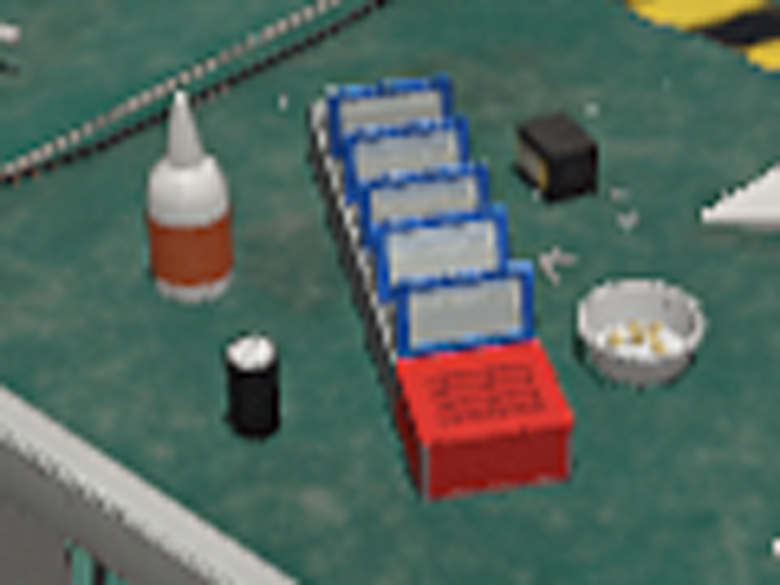

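View pics/si1.png

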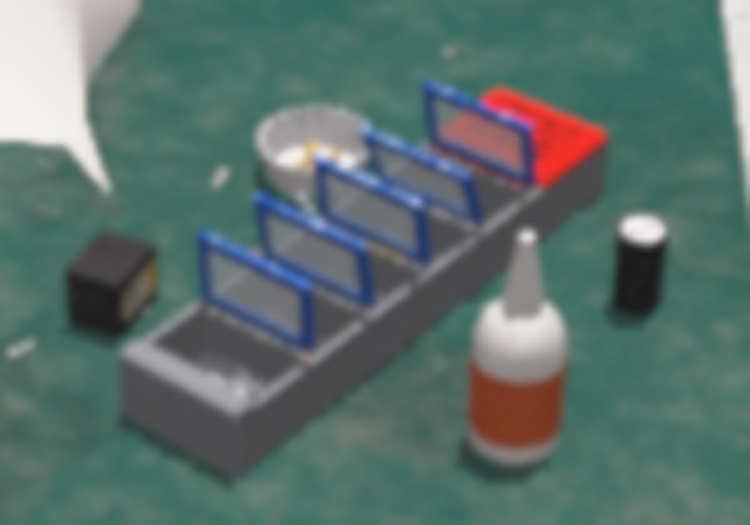

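Both crops show the organiser with all five lids open. I read its corners off them and will fit x, y and yaw to those, along with the bystanders' positions.

```bash
cat >h.py <<'E'
from plant import *
import numpy as np,cv2
from scipy.optimize import least_squares
def K(c): return np.array([[c["fx"],0,c["cx"]],[0,c["fy"],c["cy"]],[0,0,1.]])
def proj(c,P): return cv2.projectPoints(np.array(P,float).reshape(-1,1,3),c["rvec"],c["tvec"],K(c),None)[0].reshape(-1,2)
def onplane(c,u,v,z):
    R=cv2.Rodrigues(c["rvec"])[0]; C=-R.T@c["tvec"]; d=R.T@np.array([(u-c["cx"])/c["fx"],(v-c["cy"])/c["fy"],1]); return C+d*(z-C[2])/d[2]
def full(uv,s,o): return (np.array(uv,float)+.5)/s-.5+o
def w(p,P): 
    c,s=np.cos(p[2]),np.sin(p[2]);P=np.array(P)/1000; return np.c_[p[0]+c*P[:,0]-s*P[:,1],p[1]+s*P[:,0]+c*P[:,1],P[:,2]]
E
python3 - <<'E'
from h import *
sc=read_camera("scene");si=read_camera("side")
A=full([(397,362),(535,342),(572,420),(418,442),(425,500),(568,478)],6.5,[270,170])
Ao=[(-26,-63,27),(26,-63,27),(26,-108,27),(-26,-108,27),(-26,-108,0),(26,-108,0)]
B=full([(122,350),(240,413),(238,478),(122,415),(607,133),(500,88)],5,[250,160])
Bo=[(26,108,27),(-26,108,27),(-26,108,0),(26,108,0),(-26,-108,27),(26,-108,27)]
for nm,u,v in(("both",1,1),("scene",1,0),("side",0,1)):
    f=lambda p:np.r_[u*(proj(sc,w(p,Ao))-A).ravel(),v*(proj(si,w(p,Bo))-B).ravel()]
    r=least_squares(f,[.6,-.1,0.5],x_scale=[.01,.01,.1]);print(nm,r.x,np.degrees(r.x[2]),np.abs(r.fun).max(),r.fun.round(1))
    if nm=="both": p=r.x
np.save("p.npy",p)
c,s=np.cos(p[2]),np.sin(p[2])
for n,uv,S,o,cam,z in [("glue",(190,292),6.5,[270,170],sc,0),("cap top",(250,350),6.5,[270,170],sc,.032),("dish top",(642,305),6.5,[270,170],sc,.016),("relay top",(557,137),6.5,[270,170],sc,.024),
  ("glue tip",(528,236),5,[250,160],si,.082),("cap",(642,228),5,[250,160],si,.032),("dish",(313,135),5,[250,160],si,.016),("relay",(112,260),5,[250,160],si,.024)]:
    P=onplane(cam,*full(uv,S,np.array(o)),z);d=P[:2]-p[:2];print(n,P.round(3),"org frame",(1000*np.array([c*d[0]+s*d[1],-s*d[0]+c*d[1]])).round())
print(w(p,[(0,-85.5,27),(0,102.5,27)]))
# depth check around scene
for q in w(p,[(0,-85,27),(0,102.5,27)]):
    for cam in(sc,si):
        u=proj(cam,[q])[0].round().astype(int); Z=cam["depth"][u[1],u[0]]
        R=cv2.Rodrigues(cam["rvec"])[0]; X=np.array([(u[0]-cam["cx"])/cam["fx"]*Z,(u[1]-cam["cy"])/cam["fy"]*Z,Z]);print(q.round(3),(R.T@(X-cam["tvec"])).round(4))
E
```

```text
both [ 0.49240347 -0.13551683 -0.61377426] -35.166674911821424 1.2125955586826933 [-0.7 -0.1  0.9 -0.3  0.5  0.3  0.3  0.4 -0.6  1.2  0.8  1.1 -0.8  0.5
 -0.4  0.7  0.2  0.7 -0.3  0.3  1.   0.2 -0.2 -0.1]
scene [ 0.49294281 -0.13385181 -0.60871239] -34.87665113349995 0.972523578937853 [-1.  -0.6  0.6 -0.7  0.3 -0.2  0.2 -0.  -0.8  0.7  0.6  0.5 -0.   0.
 -0.   0.   0.   0.  -0.   0.   0.   0.  -0.   0. ]
side [ 0.49244504 -0.13685323 -0.6108969 ] -35.00181413518309 0.8227604982472485 [-0.   0.   0.  -0.   0.   0.   0.   0.   0.   0.   0.   0.  -0.7  0.1
 -0.1  0.2  0.4  0.2 -0.1 -0.1  0.8 -0.3 -0.4 -0.5]
glue [ 0.44  -0.063  0.   ] org frame [-85.  29.]
cap top [ 0.402 -0.137  0.032] org frame [-73. -53.]
dish top [ 0.528 -0.206  0.016] org frame [ 70. -37.]
relay top [ 0.584 -0.12   0.024] org frame [66. 65.]
glue tip [ 0.444 -0.061  0.082] org frame [-82.  34.]
cap [ 0.401 -0.14   0.032] org frame [-72. -56.]
dish [ 0.522 -0.216  0.016] org frame [ 71. -49.]
relay [ 0.586 -0.118  0.024] org frame [66. 68.]
[[ 0.44315915 -0.20541137  0.027     ]
 [ 0.55143905 -0.05172513  0.027     ]]
[ 0.443 -0.205  0.027] [ 0.4435 -0.2058  0.0262]
[ 0.443 -0.205  0.027] [ 0.4441 -0.1693  0.0492]
[ 0.551 -0.052  0.027] [ 0.5269 -0.0762  0.0493]
[ 0.551 -0.052  0.027] [ 0.5518 -0.0509  0.0271]
```

The two views agree to within 3 mm, and the depth at both ends checks out (26.2 and 27.1 mm). The row runs along (0.576, 0.817) from row_start at (0.443, -0.205). Next I'll shut the fingers, go above row_start, and turn the tool so the jaw axis lies across the row.

Emit:
move_arm --linear '[[0.0143,0.0246,-0.005],[0.0143,0.0246,-0.005],[0.0143,0.0246,-0.005],[0.0143,0.0246,-0.005],[0.0143,0.0246,-0.005],[0.0143,0.0246,-0.005],[0.0143,0.0246,-0.005],[0.0143,0.0246,-0.005],[0.0143,0.0246,-0.005],[0.0143,0.0246,-0.005],[0.0143,0.0246,-0.005],[0.0143,0.0246,-0.005],[0.0143,0.0246,-0.005],[0.0143,0.0246,-0.005],[0.0143,0.0246,-0.005],[0.0143,0.0246,-0.005],[0.0143,0.0246,-0.005],[0.0143,0.0246,-0.005]]' --twist '[[0,0,2.16],[0,0,2.16],[0,0,2.16],[0,0,2.16],[0,0,2.16],[0,0,2.16],[0,0,2.16],[0,0,2.16],[0,0,2.16],[0,0,2.16],[0,0,2.16],[0,0,2.16],[0,0,2.16],[0,0,2.16],[0,0,2.16],[0,0,2.16],[0,0,2.16],[0,0,2.16]]' --grip 0 --force 20

```text
time: 1.75
eef_pos: [0.4473, -0.1886, 0.1456]
tcp_rot: [0.882, 0.47, 0.001, 0.003]
contact_force: [0.8, 0.1, -0.6]
opening: -0.004
```

```bash
cat >>h.py <<'E'
def rel():
    s=get_state();p=np.load("p.npy");c,sn=np.cos(p[2]),np.sin(p[2]);d=s["eef_pos"][:2]-p[:2]
    from scipy.spatial.transform import Rotation as R
    M=R.from_quat(s["tcp_rot"]).as_matrix()
    yaw=np.degrees(np.arctan2(M[1,1],M[0,1])-p[2]);
    print("t",s["time"],"org x,y mm",(1000*np.array([c*d[0]+sn*d[1],-sn*d[0]+c*d[1]])).round(1),"tcp z",(s["eef_pos"][2]*1000).round(2),"tooly yaw err",yaw.round(2),"zaxis",M[:,2].round(4),"F",s["contact_force"].round(2))
    return s
E
python3 - <<'E'
from h import *
rel()
for n in("wrist","side"):
    c=read_camera(n);cv2.imwrite(f"pics/{n}1.png",c["img"])
p=np.load("p.npy");s=get_state();t=w(p,[(0,-86,0)])[0]-s["eef_pos"];print(t)
E
```

```text
t 1.75 org x,y mm [ -6.3 -69.4] tcp z 145.58 tooly yaw err 1.28 zaxis [ 0.0048 -0.0047 -1.    ] F [ 0.77  0.08 -0.64]
[-0.00447265 -0.01928107 -0.14462824]
```

View pics/wrist1.png

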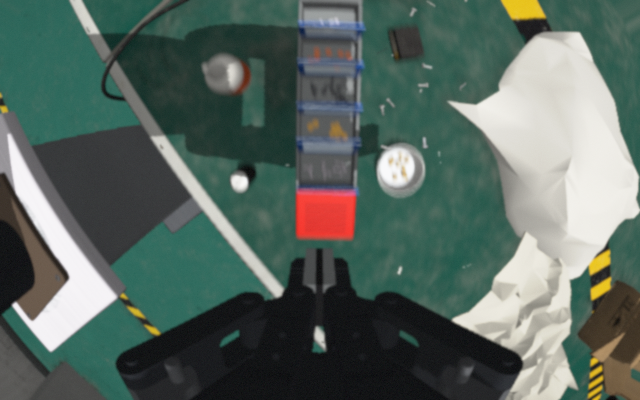

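View pics/side1.png

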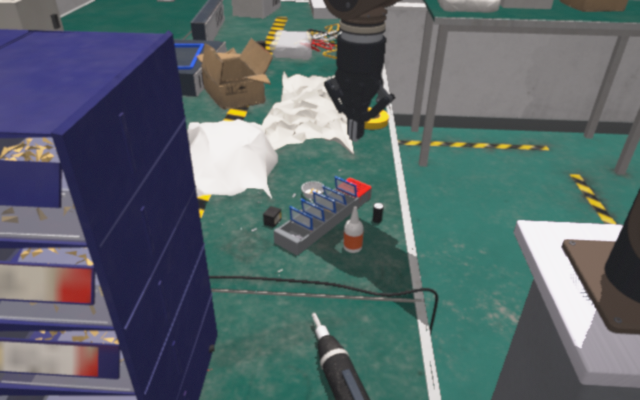

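The wrist view shows the row dead ahead, with the red top at (327,215), the glue bottle at (225,73) and shut fingers at (319,265). The shut gripper's knuckles stick out to the sides, so I'll check their extent against the 82 mm bottle.

```bash
python3 - <<'E'
from h import *
from scipy.spatial.transform import Rotation as R
c=read_camera("wrist");s=rel()
v,u=np.mgrid[0:400,0:640];dx=u-c["cx"];dy=v-c["cy"];r=np.hypot(dx,dy);th=r/c["fx"];Z=c["depth"]
k=np.where(r>0,np.tan(th)/np.maximum(r,1e-9),1/c["fx"])
X=np.stack([dx*k*Z,dy*k*Z,Z],-1);Rc=cv2.Rodrigues(c["rvec"])[0]
W=(X-c["tvec"])@Rc   # R^T(X-t)
T=(W-s["eef_pos"])@R.from_quat(s["tcp_rot"]).as_matrix()
m=(Z>0)&(v>240)&(T[...,2]<.02)&(np.linalg.norm(T,axis=-1)<.25)
P=T[m]*1000
for lo in range(-120,20,10):
    q=P[(P[:,2]>=lo)&(P[:,2]<lo+10)]
    if len(q): print(lo,len(q),q.min(0).round(),q.max(0).round())
E
```

```text
t 1.9 org x,y mm [ -6.7 -69.2] tcp z 145.15 tooly yaw err 1.38 zaxis [ 0.0034 -0.004  -1.    ] F [-0.41 -0.18 -0.02]
-100 419 [ 19. -20. -93.] [ 23.  19. -90.]
-90 7662 [ -1. -62. -90.] [ 23.  60. -80.]
-80 8860 [ -2. -62. -80.] [ 20.  62. -70.]
-70 6946 [ -9. -58. -70.] [ 20.  55. -60.]
-60 3839 [ -8. -50. -60.] [ 20.  47. -50.]
-50 4994 [-11. -41. -50.] [ 16.  39. -40.]
-40 1777 [-11. -33. -40.] [ 16.  33. -30.]
-30 784 [-10. -14. -30.] [ 14.  13. -20.]
-20 696 [  7. -15. -20.] [ 14.  13. -10.]
-10 544 [  8. -14. -10.] [13. 13. -0.]
0 216 [  8. -13.   0.] [14. 12.  6.]
```

The clearance is ample: ±41 mm at the bottle tip's height, against the bottle at -82 mm. Now I'll go down over row_start.

Emit:
move_arm --linear '[[-0.0022,-0.0096,-0.01],[-0.0022,-0.0096,-0.02],[0,0,-0.025],[0,0,-0.02],[0,0,-0.01],[0,0,0]]' --twist '[[0,0,-0.6],[0,0,-0.6],[0,0,0],[0,0,0],[0,0,0],[0,0,0]]'

```text
time: 2.4
eef_pos: [0.4415, -0.2171, 0.0583]
tcp_rot: [0.889, 0.457, 0.001, 0.008]
contact_force: [0.5, 0.8, -0.1]
opening: -0.001
```

```bash
python3 - <<'E'
from h import *
rel();c=read_camera("side");cv2.imwrite("pics/side2.png",cv2.resize(c["img"][80:265,220:440],None,fx=3.5,fy=3.2))
E
```

```text
t 2.4 org x,y mm [  5.3 -96. ] tcp z 58.34 tooly yaw err -0.4 zaxis [ 0.0094 -0.0121 -0.9999] F [ 0.48  0.77 -0.07]
```

View pics/side2.png

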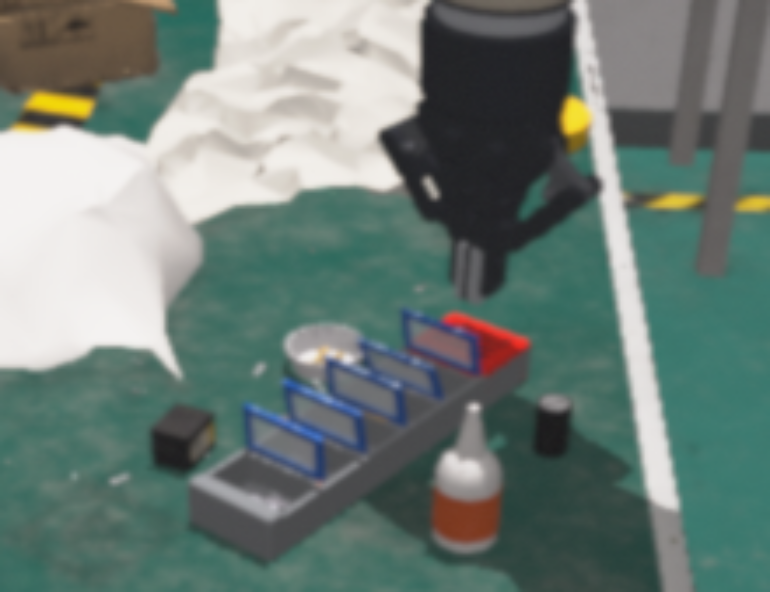

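The side view shows the shut fingertips above the red rest, at about (470,290) in the crop, with the lids untouched. Next I'll centre the tool and feel for the top of the thumb rest.

Emit:
move_arm --linear '[[0.0003,0.005,-0.006],[0.0002,0.0044,-0.007],[0,0,-0.004],[0,0,0],[0,0,0]]' --twist '[[0.3,0.3,0.4],[0,0,0],[0,0,0],[0,0,0],[0,0,0]]'

```text
time: 2.87
eef_pos: [0.4442, -0.21, 0.0442]
tcp_rot: [0.888, 0.46, 0.002, 0.007]
contact_force: [-0.3, -0.1, -0.3]
opening: -0.0
```

```bash
python3 - <<'E'
from h import *
rel()
E
```

```text
t 2.8667 org x,y mm [  3.5 -88.6] tcp z 44.18 tooly yaw err -0.08 zaxis [ 0.0099 -0.0113 -0.9999] F [-0.27 -0.08 -0.27]
```

Emit:
move_arm --linear '[[0,0,-0.004],[0,0,-0.003],[0,0,0],[0,0,0]]' --twist '[[0.65,0.6,0],[0,0,0],[0,0,0],[0,0,0]]'

```text
time: 3.2
eef_pos: [0.4455, -0.2103, 0.0379]
tcp_rot: [0.888, 0.46, 0.0, 0.001]
contact_force: [0.6, -0.4, -0.1]
opening: -0.002
```

```bash
python3 - <<'E'
from h import *
rel()
E
```

```text
t 3.2 org x,y mm [  4.7 -88.2] tcp z 37.92 tooly yaw err -0.01 zaxis [ 8.e-04 -8.e-04 -1.e+00] F [ 0.56 -0.37 -0.07]
```

Emit:
move_arm --linear '[[-0.002,0.0015,-0.001],[-0.002,0.0015,-0.001],[0,0,-0.0005],[0,0,0]]' --twist '[[0,0,0],[0,0,0],[0,0,0],[0,0,0]]'

```text
time: 3.53
eef_pos: [0.4412, -0.2071, 0.0354]
tcp_rot: [0.888, 0.46, 0.0, 0.001]
contact_force: [-0.0, 0.1, 0.2]
opening: 0.003
```

```bash
python3 - <<'E'
from h import *
rel()
E
```

```text
t 3.5333 org x,y mm [ -0.7 -88. ] tcp z 35.36 tooly yaw err -0.0 zaxis [ 1.e-03 -9.e-04 -1.e+00] F [-0.01  0.15  0.18]
```

Emit:
move_arm --linear '[[0,0,-0.0005],[0,0,-0.0003],[0,0,0]]' --twist '[[0,0,0],[0,0,0],[0,0,0]]'

```text
time: 3.78
eef_pos: [0.4412, -0.2071, 0.0352]
tcp_rot: [0.888, 0.46, 0.0, 0.001]
contact_force: [0.4, -0.9, 0.0]
opening: 0.0
```

```bash
python3 - <<'E'
from h import *
rel()
c=read_camera("side");cv2.imwrite("pics/side3.png",cv2.resize(c["img"][120:245,270:420],None,fx=5,fy=4.7,interpolation=cv2.INTER_CUBIC))
E
```

```text
t 3.7833 org x,y mm [ -0.6 -88. ] tcp z 35.17 tooly yaw err -0.01 zaxis [ 0.0011 -0.001  -1.    ] F [ 0.43 -0.92  0.02]
```

View pics/side3.png

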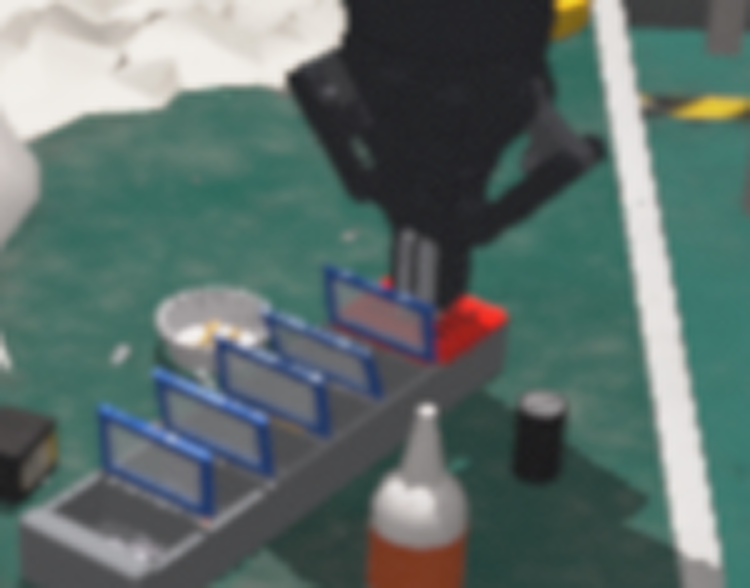

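Emit:
move_arm --linear '[[0,0,-0.001],[0,0,-0.001]]' --twist '[[0,0,0],[0,0,0]]'

```text
time: 4.0
eef_pos: [0.4414, -0.2072, 0.035]
tcp_rot: [0.888, 0.461, -0.0, -0.0]
contact_force: [-3.5, 3.0, 10.3]
opening: -0.002
```

```bash
python3 - <<'E'
from h import *
rel()
E
```

```text
t 4.0 org x,y mm [ -0.4 -88. ] tcp z 35.03 tooly yaw err 0.02 zaxis [-8.e-04  2.e-04 -1.e+00] F [-3.5   3.   10.32]
```

The thumb rest's top is met at TCP z ≈ 35.1 mm, as expected. For lid 1 I'll lift about 10 mm to get leverage on the lid, push forward, then fold it down.

Emit:
move_arm --linear '[[0,0,0.004],[0,0,0.006],[0.0017,0.0025,0.001],[0.0029,0.0041,0],[0.0029,0.0041,0],[0.0029,0.0041,0],[0.0029,0.0041,0],[0.0012,0.0016,0],[0,0,0]]' --twist '[[0,0,0],[0,0,0],[0,0,0],[0,0,0],[0,0,0],[0,0,0],[0,0,0],[0,0,0],[0,0,0]]'

```text
time: 4.75
eef_pos: [0.4576, -0.1844, 0.0466]
tcp_rot: [0.888, 0.461, -0.0, 0.0]
contact_force: [-0.8, 0.1, 0.3]
opening: -0.001
```

```bash
python3 - <<'E'
from h import *
rel()
c=read_camera("side");cv2.imwrite("pics/side4.png",cv2.resize(c["img"][120:245,270:420],None,fx=5,fy=4.7,interpolation=cv2.INTER_CUBIC))
E
```

```text
t 4.75 org x,y mm [ -0.2 -60. ] tcp z 46.59 tooly yaw err 0.03 zaxis [ 2.e-04 -7.e-04 -1.e+00] F [-0.76  0.11  0.33]
```

View pics/side4.png

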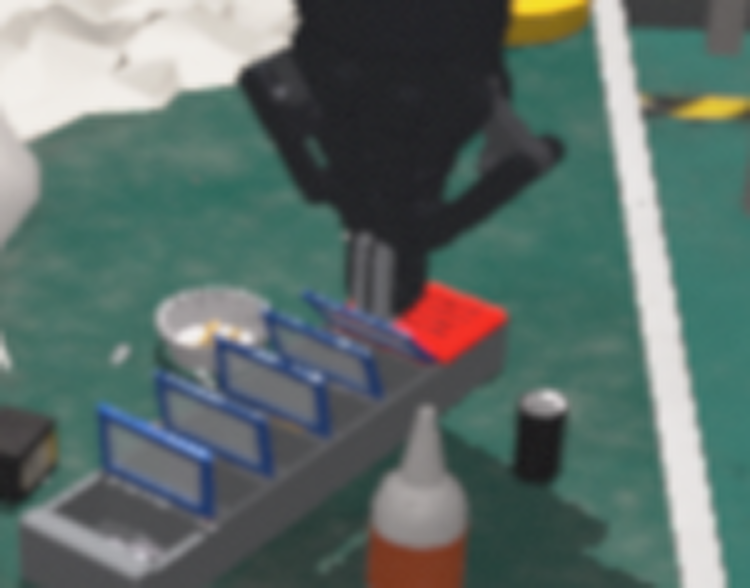

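Lid 1 is at about 45°, the organiser has not moved and there is no notable force. I'll fold it down.

Emit:
move_arm --linear '[[0.0023,0.0033,-0.002],[0.0017,0.0025,-0.004],[0,0,-0.004],[0,0,-0.001],[0,0,-0.0008]]' --twist '[[0,0,0],[0,0,0],[0,0,0],[0,0,0],[0,0,0]]'

```text
time: 5.22
eef_pos: [0.4622, -0.1783, 0.0349]
tcp_rot: [0.887, 0.461, -0.001, -0.0]
contact_force: [-4.7, 2.6, 16.3]
opening: -0.0
```

```bash
python3 - <<'E'
from h import *
rel()
E
```

```text
t 5.2167 org x,y mm [ -0.1 -52.4] tcp z 34.9 tooly yaw err 0.05 zaxis [-1.3e-03 -2.0e-04 -1.0e+00] F [-4.7   2.61 16.26]
```

Lid 1 is pressed level. The 16 N was firmer than I want, so I'll press less on the others. Next is lid 2.

Emit:
move_arm --linear '[[0,0,0.005],[0,0,0.006],[0.0017,0.0025,0.001],[0.0029,0.0041,0],[0.0029,0.0041,0],[0.0029,0.0041,0],[0.0023,0.0033,0],[0,0,0]]' --twist '[[0,0,0],[0,0,0],[0,0,0],[0,0,0],[0,0,0],[0,0,0],[0,0,0],[0,0,0]]'

```text
time: 5.88
eef_pos: [0.4758, -0.1584, 0.047]
tcp_rot: [0.888, 0.46, -0.001, -0.001]
contact_force: [-0.0, 0.2, -1.1]
opening: -0.001
```

```bash
python3 - <<'E'
from h import *
rel()
c=read_camera("side");cv2.imwrite("pics/side5.png",cv2.resize(c["img"][120:245,270:420],None,fx=5,fy=4.7,interpolation=cv2.INTER_CUBIC))
E
```

```text
t 5.8833 org x,y mm [ -0.4 -28.3] tcp z 47.0 tooly yaw err -0.02 zaxis [-1.8e-03  4.0e-04 -1.0e+00] F [-0.04  0.16 -1.15]
```

View pics/side5.png

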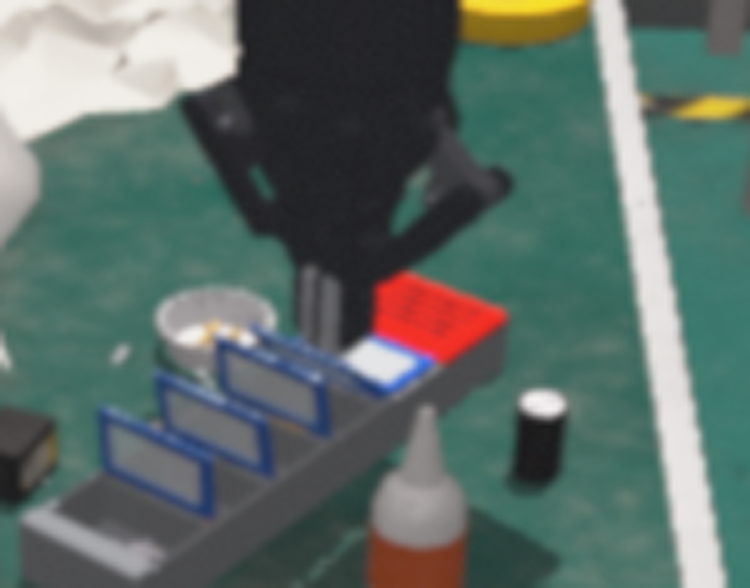

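Lid 1 is flat at (390,365) in the crop, and lid 2 is half folded. I'll fold lid 2 down more softly.

Emit:
move_arm --linear '[[0.0023,0.0033,-0.002],[0.0017,0.0025,-0.004],[0,0,-0.004],[0,0,-0.001],[0,0,-0.0006]]' --twist '[[0,0,0],[0,0,0],[0,0,0],[0,0,0],[0,0,0]]'

```text
time: 6.35
eef_pos: [0.4801, -0.1521, 0.0349]
tcp_rot: [0.888, 0.461, -0.001, -0.001]
contact_force: [-4.6, 1.3, 14.8]
opening: 0.003
```

```bash
python3 - <<'E'
from h import *
rel()
E
```

```text
t 6.35 org x,y mm [ -0.5 -20.6] tcp z 34.91 tooly yaw err 0.03 zaxis [-3.3e-03  6.0e-04 -1.0e+00] F [-4.59  1.29 14.81]
```

Emit:
move_arm --linear '[[0,0,0.005],[0,0,0.006],[0.0017,0.0025,0.001],[0.0029,0.0041,0],[0.0029,0.0041,0],[0.0029,0.0041,0],[0.0023,0.0033,0],[0,0,0]]' --twist '[[0,-0.2,0],[0,0,0],[0,0,0],[0,0,0],[0,0,0],[0,0,0],[0,0,0],[0,0,0]]'

```text
time: 7.02
eef_pos: [0.4938, -0.1323, 0.0472]
tcp_rot: [0.888, 0.46, 0.0, -0.0]
contact_force: [-0.4, 0.4, 0.1]
opening: 0.003
```

```bash
python3 - <<'E'
from h import *
rel()
c=read_camera("side");cv2.imwrite("pics/side6.png",cv2.resize(c["img"][120:245,270:420],None,fx=5,fy=4.7,interpolation=cv2.INTER_CUBIC))
E
```

```text
t 7.0167 org x,y mm [-0.8  3.4] tcp z 47.23 tooly yaw err -0.03 zaxis [ 0.e+00  9.e-04 -1.e+00] F [-0.41  0.43  0.08]
```

View pics/side6.png

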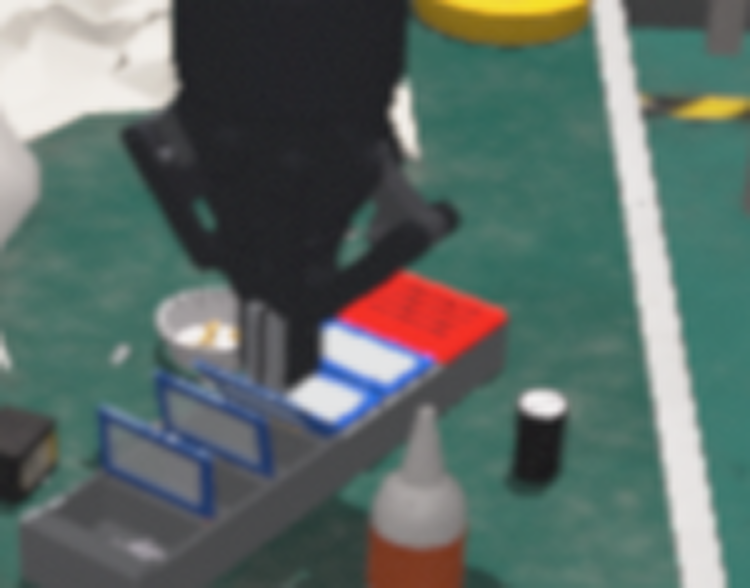

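Lids 1 and 2 are flat, lid 3 is half folded and the organiser has not moved. I'll continue with lid 3.

Emit:
move_arm --linear '[[0.0023,0.0033,-0.002],[0.0017,0.0025,-0.004],[0,0,-0.004],[0,0,-0.001],[0,0,-0.0002]]' --twist '[[0,0,0],[0,0,0],[0,0,0],[0,0,0],[0,0,0]]'

```text
time: 7.48
eef_pos: [0.4982, -0.1258, 0.035]
tcp_rot: [0.888, 0.46, -0.0, -0.001]
contact_force: [-2.1, 0.4, 7.4]
opening: -0.001
```

```bash
python3 - <<'E'
from h import *
rel()
E
```

```text
t 7.4833 org x,y mm [-0.9 11.2] tcp z 35.02 tooly yaw err 0.0 zaxis [-8.e-04  1.e-03 -1.e+00] F [-2.08  0.36  7.43]
```

Lid 3 is pressed level at 7 N. Next is lid 4.

Emit:
move_arm --linear '[[0,0,0.005],[0,0,0.006],[0.0017,0.0025,0.001],[0.0029,0.0041,0],[0.0029,0.0041,0],[0.0029,0.0041,0],[0.0024,0.0033,0],[0,0,0]]' --twist '[[0,0,0],[0,0,0],[0,0,0],[0,0,0],[0,0,0],[0,0,0],[0,0,0],[0,0,0]]'

```text
time: 8.15
eef_pos: [0.512, -0.1061, 0.0479]
tcp_rot: [0.888, 0.46, -0.0, -0.001]
contact_force: [-0.1, 0.3, -0.4]
opening: 0.001
```

```bash
python3 - <<'E'
from h import *
rel()
c=read_camera("side");cv2.imwrite("pics/side7.png",cv2.resize(c["img"][120:245,270:420],None,fx=5,fy=4.7,interpolation=cv2.INTER_CUBIC))
E
```

```text
t 8.15 org x,y mm [-0.9 35.3] tcp z 47.94 tooly yaw err -0.06 zaxis [-6.0e-04  1.1e-03 -1.0e+00] F [-0.05  0.34 -0.4 ]
```

View pics/side7.png

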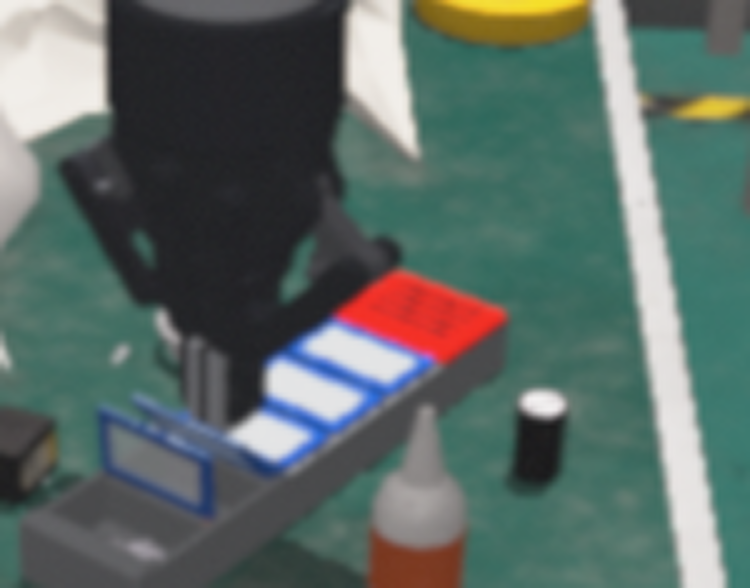

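Lids 1–3 are flat and lid 4 is half folded. I'll fold it down.

Emit:
move_arm --linear '[[0.0023,0.0033,-0.002],[0.0017,0.0025,-0.0045],[0,0,-0.004],[0,0,-0.001],[0,0,-0.0004]]' --twist '[[0,0,0],[0,0,0],[0,0,0],[0,0,0],[0,0,0]]'

```text
time: 8.62
eef_pos: [0.5164, -0.0996, 0.035]
tcp_rot: [0.888, 0.46, -0.0, -0.001]
contact_force: [-2.7, 0.6, 9.5]
opening: -0.002
```

```bash
python3 - <<'E'
from h import *
rel()
E
```

```text
t 8.6167 org x,y mm [-1.  43.2] tcp z 34.97 tooly yaw err -0.04 zaxis [-0.0013  0.0014 -1.    ] F [-2.67  0.58  9.45]
```

Emit:
move_arm --linear '[[0,0,0.005],[0,0,0.006],[0.0017,0.0025,0.001],[0.0029,0.0041,0],[0.0029,0.0041,0],[0.0029,0.0041,0],[0.0024,0.0033,0],[0,0,0]]' --twist '[[0,0,0],[0,0,0],[0,0,0],[0,0,0],[0,0,0],[0,0,0],[0,0,0],[0,0,0]]'

```text
time: 9.28
eef_pos: [0.5302, -0.08, 0.0479]
tcp_rot: [0.888, 0.46, -0.0, -0.001]
contact_force: [-0.2, -0.1, 1.0]
opening: -0.001
```

```bash
python3 - <<'E'
from h import *
rel()
c=read_camera("side");cv2.imwrite("pics/side8.png",cv2.resize(c["img"][120:245,270:420],None,fx=5,fy=4.7,interpolation=cv2.INTER_CUBIC))
E
```

```text
t 9.2833 org x,y mm [-1.1 67.1] tcp z 47.87 tooly yaw err -0.09 zaxis [-0.0014  0.0013 -1.    ] F [-0.21 -0.1   1.04]
```

View pics/side8.png

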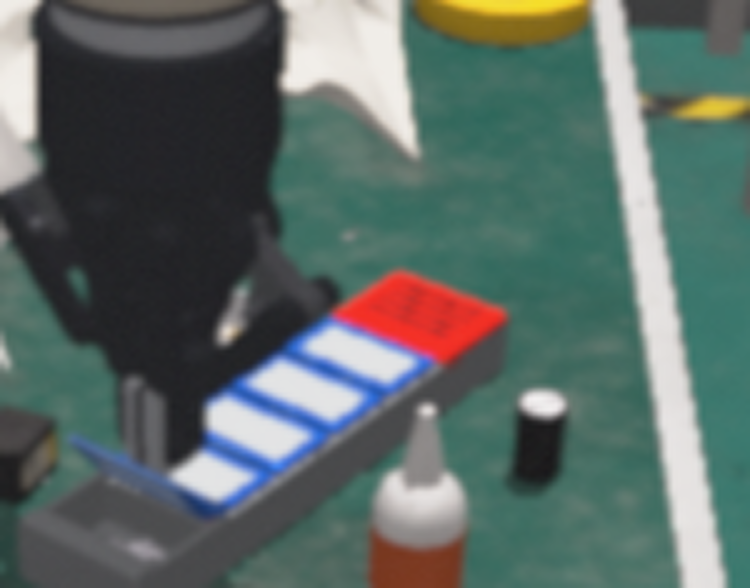

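Four lids are flat and lid 5 is half folded. I'll fold it down, then run on gently to the end block.

Emit:
move_arm --linear '[[0.0023,0.0033,-0.002],[0.0017,0.0025,-0.0045],[0,0,-0.004],[0,0,-0.001],[0,0,-0.0004]]' --twist '[[0,0,0],[0,0,0],[0,0,0],[0,0,0],[0,0,0]]'

```text
time: 9.75
eef_pos: [0.5346, -0.0735, 0.035]
tcp_rot: [0.888, 0.46, -0.001, -0.001]
contact_force: [-2.2, 1.1, 9.5]
opening: -0.001
```

```bash
python3 - <<'E'
from h import *
rel()
E
```

```text
t 9.75 org x,y mm [-1.2 75. ] tcp z 34.99 tooly yaw err -0.07 zaxis [-0.0021  0.0015 -1.    ] F [-2.24  1.09  9.54]
```

Emit:
move_arm --linear '[[0,0,0.001],[0.0029,0.0041,0],[0.0029,0.0041,0],[0.0029,0.0041,0],[0.0029,0.0041,0],[0.0029,0.0041,0],[0,0,0],[0,0,0.01],[0,0,0.03],[0,0,0.04],[0,0,0.04],[0.0,0.0,0.03],[0,0,0],[0,0,0]]' --twist '[[0,0,0],[0,0,0],[0,0,0],[0,0,0],[0,0,0],[0,0,0],[0,0,0],[0,0,0],[0,0,0],[0,0,0],[0,0,0],[0,0,0],[0,0,0],[0,0,0]]'

```text
time: 10.92
eef_pos: [0.5463, -0.0491, 0.1932]
tcp_rot: [0.888, 0.46, -0.003, -0.003]
contact_force: [0.1, -0.7, -0.4]
opening: -0.001
```

```bash
python3 - <<'E'
from h import *
rel()
c=read_camera("side");cv2.imwrite("pics/side9.png",cv2.resize(c["img"][160:265,250:400],None,fx=5,fy=5,interpolation=cv2.INTER_CUBIC))
c=read_camera("scene");cv2.imwrite("pics/sc9.png",cv2.resize(c["img"][170:260,270:390],None,fx=6.5,fy=6.5,interpolation=cv2.INTER_CUBIC))
E
```

```text
t 10.9167 org x,y mm [ -5.8 101.7] tcp z 193.19 tooly yaw err -0.04 zaxis [-0.0083  0.0031 -1.    ] F [ 0.1  -0.74 -0.36]
```

View pics/side9.png

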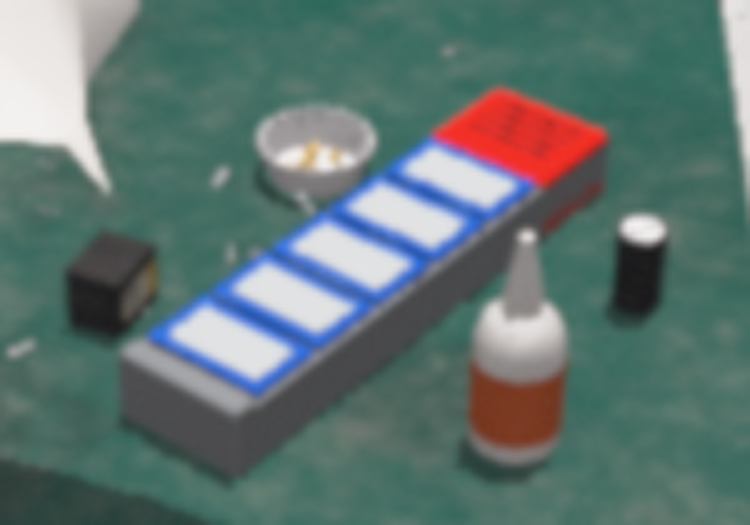

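View pics/sc9.png

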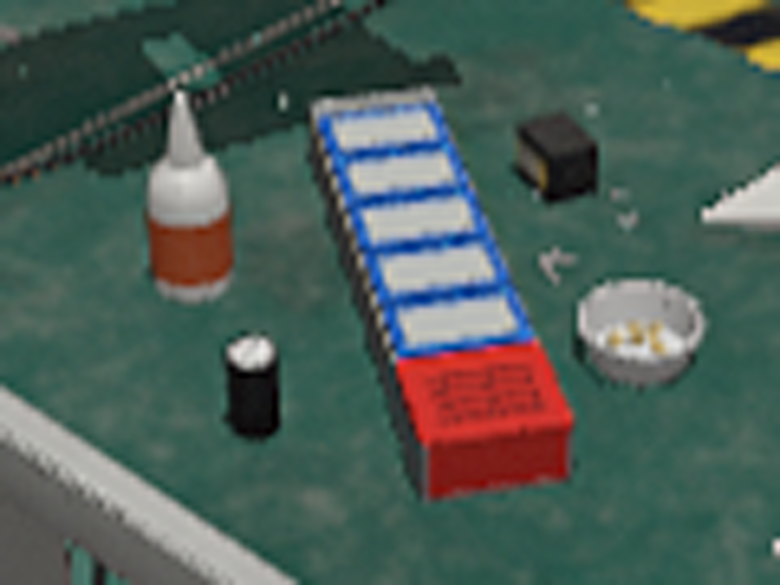

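All five lids lie flat. The organiser corners and the bystanders are at the same pixels as before, and the tool is well clear, so I'll hand in.

```bash
python3 -c "
from plant import *
print(sign_off())"
```

```text
the job is handed in; nothing more can be done
None
```

All five lids are shut, folded one after another from the red end, and the job was handed in at about 11 s of the 35 s allowed.

- **How I did it:** I touched the red thumb rest with the shut fingertips to find its top. At each lid I raised the tips about 12 mm to push it past upright, then pressed it level with the thumb rest. I finished by skimming past the grey end block and lifting clear.
- **Last checks:** The final side and scene pictures show every lid flat. By eye, the organiser and all four small things sit at the same image positions as at the start. The tool was 0.19 m up with no contact.
- **Less than ideal:** I pressed lids 1 and 2 at about 15–16 N, firmer than a light touch. I softened this to 7–10 N for lids 3 to 5. I judged the lids shut from the pictures and from the fingertip height, not from measured lid angles.

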